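Run the fingertips along a row of vial caps to snap them home

TASK

The six caps on the curved vial tray stand proud. With the gripper's closed fingertips, stroke lightly along the curved row, starting at the cap beside the locating pin and ending at the plain end, so that each cap in turn is pressed home; keep the fingertips down at the row until the last cap is home, then move clear. Do not grasp, lift or shove the tray, and leave the jar, bottle, dish and marker where they are.

Things in the scene. Friction and masses are not known exactly. Their poses are not given: they have to be found in the camera images.
- tray: loose curved dark steel tray, about 2.5 kg, 80 x 185 mm, deck 27 mm high, with one row of six fixed amber vials, aluminium caps 23 mm wide, 30 mm apart on an arc of radius 90 mm. Origin: underside centre, z up, any yaw; arc centre at x -75 mm, y 0; cap 1 at the -y end, cap 6 at +y. Only the cap 1 end has an upright locating pin, 10 mm thick, 42 mm high, 26 mm beyond cap 1's centre
- cap_1_top (a point): centre of the top of snap cap 1 (the cap next to the locating pin); moves down with the cap: 48.6 mm above the desk with the cap fully up, 44.6 mm when home. The top is a flat-tipped cone that falls 5.2 mm from its 4 mm wide tip to the rim (29 degrees), so fingertips sliding sideways ride onto it and press it down
- cap_2_top (a point): centre of the top of snap cap 2; moves down with the cap: 48.6 mm above the desk with the cap fully up, 44.6 mm when home. The top is a flat-tipped cone that falls 5.2 mm from its 4 mm wide tip to the rim (29 degrees), so fingertips sliding sideways ride onto it and press it down
- cap_3_top (a point): centre of the top of snap cap 3; moves down with the cap: 48.6 mm above the desk with the cap fully up, 44.6 mm when home. The top is a flat-tipped cone that falls 5.2 mm from its 4 mm wide tip to the rim (29 degrees), so fingertips sliding sideways ride onto it and press it down
- cap_4_top (a point): centre of the top of snap cap 4; moves down with the cap: 48.6 mm above the desk with the cap fully up, 44.6 mm when home. The top is a flat-tipped cone that falls 5.2 mm from its 4 mm wide tip to the rim (29 degrees), so fingertips sliding sideways ride onto it and press it down
- cap_5_top (a point): centre of the top of snap cap 5; moves down with the cap: 48.6 mm above the desk with the cap fully up, 44.6 mm when home. The top is a flat-tipped cone that falls 5.2 mm from its 4 mm wide tip to the rim (29 degrees), so fingertips sliding sideways ride onto it and press it down
- cap_6_top (a point): centre of the top of snap cap 6 (the cap at the plain end); moves down with the cap: 48.6 mm above the desk with the cap fully up, 44.6 mm when home. The top is a flat-tipped cone that falls 5.2 mm from its 4 mm wide tip to the rim (29 degrees), so fingertips sliding sideways ride onto it and press it down
- cap_1 (a joint): how far cap 1 has been pressed down: 0 = standing proud on its vial, 0.004 m = hard down on the glass shoulder (home). It yields to about 2 N, has no spring and stays where it is left
- cap_2 (a joint): how far cap 2 has been pressed down: 0 = standing proud on its vial, 0.004 m = hard down on the glass shoulder (home). It yields to about 2 N, has no spring and stays where it is left
- cap_3 (a joint): how far cap 3 has been pressed down: 0 = standing proud on its vial, 0.004 m = hard down on the glass shoulder (home). It yields to about 2 N, has no spring and stays where it is left
- cap_4 (a joint): how far cap 4 has been pressed down: 0 = standing proud on its vial, 0.004 m = hard down on the glass shoulder (home). It yields to about 2 N, has no spring and stays where it is left
- cap_5 (a joint): how far cap 5 has been pressed down: 0 = standing proud on its vial, 0.004 m = hard down on the glass shoulder (home). It yields to about 2 N, has no spring and stays where it is left
- cap_6 (a joint): how far cap 6 has been pressed down: 0 = standing proud on its vial, 0.004 m = hard down on the glass shoulder (home). It yields to about 2 N, has no spring and stays where it is left
- jar: small white jar, 25 x 25 x 37 mm, loose, upright inside the curve of the tray; leave alone; origin: centre of its underside
- bottle: small white bottle with a red band and a black cap, 27 x 27 x 67 mm, loose, upright outside the curve of the tray; leave alone; origin: centre of its underside
- dish: clear round dish, 55 mm wide, 14 mm high, loose on the desk; leave alone; origin: centre of its underside
- marker: marker pen, 117 mm long, lying loose on the desk; leave alone; origin: centre of its underside

How it is judged:
By the outcome, as a careful person would: the job done as asked, in the order asked, and still so for the second after the job is handed in, with the robot touching nothing.
It also fails if it takes over 48 s, if anything falls off the work surface, if the arm or the gripper's body presses on something with over 40 N, if the wrist force passes 120 N, or if a joint passes its speed limit or range.

ROBOT

A 6-joint arm with a two-finger parallel gripper is mounted at the origin on a cart in front of the work surface, level with it; the furniture and walls round the work are solid. World frame = base frame: x ahead of the robot, y to its left, z up, the work surface at z = 0. Lengths are in m, angles in rad, forces in N, time in s.
With the tool pointing down it reaches from about 0.225 to 0.875 m from the base axis. Payload 3.4 kg.
Tool frame: the origin (TCP) lies between the finger pads, 19 mm behind the fingertips; this is the grasp point; z points along the fingers, y is the line along which they close (so a half turn about z gives the same grasp; the last joint's range is limited). The gripper opens to 85 mm and grips with 20 to 120 N. Pads are 22 mm wide; open, the fingers measure 114 mm over their backs; the gripper's body (76 mm by 85 mm) begins 54 mm behind the grasp point. The pads swing forward as they close: fully open they stand 13 mm farther back than shut.
Start: joints at [1.048, 0.276, 1.505, -0, 1.361, -0.121], TCP at [0.225, 0.529, 0.25] pointing down, gripper open.
Joint ranges: [-2.89, 2.89], [-0.75, 2.08], [0.22, 2.7], [-1.18, 4.32], [0.11, 2.71], [-2.7, 2.7]. Speed limits (rad/s): [2.57, 2.57, 3.14, 3.14, 3.14, 3.14].

INTERFACE

Orientations are given as a unit quaternion [w, x, y, z].
In Python, from rig import manip, eyes gives the robot as it stands.
- The arm moves only by the tool servo_tool, never from a script. Its argument "series" is text: rows parted by semicolons, each of 7 numbers parted by spaces: the shift along the tool's x, y, z in m, then the turn, a rotation vector about the tool's x, y, z in degrees, then the closure, from 0 (fully open) to 1 (shut). In form: dx dy dz ax ay az fingers; .... A call has 1 to 5 rows; each row is the pose to reach, as a shift and turn from the pose commanded when the call began, along the tool's axes at that moment; what a row does not reach only later rows make up. A row lasts 1/10 s, in which the tool goes at most 50 mm and 8.59 degrees, less where a joint would pass 70% of its speed; a pose out of reach is approached as far as the arm can. A call with a gripper value outside its range is refused whole. The fingers move at their own pace and stop on an object; "squeeze" is the grip in N (left out, the last holds). Time passes only in rows, so rows that repeat a pose let the fingers close. It gives the time, the measured TCP pose, the force, the opening and the grip force at its end, in the units of the state.
- manip.get_state(): the state, without advancing time (a new reading comes with each control period).
- eyes.get_image(name): name is "side" or "top"; returns the picture (384x512x3 uint8, red, green, blue); there is no depth.
- eyes.camera_info(name): a dict with "fx", "fy", "cx", "cy" (pixels), "dist" ([k1, k2, p1, p2, k3] as OpenCV has them; the pictures are not rectified), "eye" and "orientation" of the camera in the world. Camera axes: x right, y down, z forward; pixel columns grow to the right and rows downward; lengths in m; the calibration is good to about 2 mm. A picture is of the moment at which its call begins. camera_info takes no time and is no camera call.
- manip.sign_off(): hands the job in; it is judged then, once.
The state is a dict: "clock": time; "qpos": joint angles; "qd": joint speeds; "effort": joint torques, N m; "position": TCP position; "ee_rot": TCP orientation; "contact_force": force on the tool from outside, world axes, zero at the start; "moment": the same for the moment, N m; "width": finger opening in m; "gripper_force": force on a finger pad.
Only numpy, scipy, OpenCV 4.12 (cv2) and the standard library are available. Lean on these libraries where they do the work, as an engineer would, in place of code of your own. Each camera call takes 0.05 s, during which the arm holds its last target. There are 200 camera calls.

## Working session

There is one attempt and no reset: what is moved stays moved. The work goes in short steps, Python scripts to look and compute and a tool call to move; the robot and the scene stay as the last step left them, time stands still between calls to the robot, and variables do not carry over. Pictures are saved under pics/ and viewed, at most 10 in all, crops included, and the job is handed in when it is done.

Besides the shell and the picture viewer there is one more tool, called after ">>>" as name(argument=value, ...) on one line, values as JSON. servo_tool: Moves the arm, as the interface text tells. Its arguments: {"type":"object","properties":{"series":{"type":"string"},"squeeze":{"type":"number"}},"required":["series"]}

```bash
mkdir -p pics; python3 - <<'E'
from rig import manip, eyes
import cv2
for n in("top","side"):
    cv2.imwrite(f"pics/{n}0.png",eyes.get_image(n)[:,:,::-1]); print(eyes.camera_info(n))
print(manip.get_state())
E
```

```text
{'fx': 472.9802745129132, 'fy': 472.9802745129132, 'cx': 257.72526225701955, 'cy': 189.6554496947398, 'dist': array([-0.04146849,  0.        ,  0.        ,  0.        ,  0.        ]), 'eye': array([ 0.38790983, -0.00573363,  1.07505975]), 'orientation': array([ 0.03269436, -0.69639241,  0.71584394, -0.03919375])}
{'fx': 479.14123946466106, 'fy': 479.14123946466106, 'cx': 257.15559808257177, 'cy': 190.40327641191058, 'dist': array([0.04979817, 0.        , 0.        , 0.        , 0.        ]), 'eye': array([ 0.54406322, -0.89125698,  0.63340385]), 'orientation': array([-0.48573307,  0.8738702 ,  0.01858868, -0.00828902])}
{'clock': 0.1, 'qpos': array([ 1.04802380e+00,  2.76526768e-01,  1.50601972e+00,  9.56993576e-07,
        1.36067267e+00, -1.20970326e-01]), 'qd': array([ 0.00102091, -0.00118332, -0.00479579,  0.00034755,  0.00093242,
       -0.00058039]), 'effort': array([ 2.77917738e-03, -4.17697549e+01, -2.46404296e+01, -1.09212631e-04,
        5.75910788e-03, -2.93539870e-05]), 'position': array([0.22463866, 0.52882869, 0.24922376]), 'ee_rot': array([-2.57710135e-04,  1.99552421e-01,  9.79886815e-01, -7.71339953e-04]), 'contact_force': array([-0.2253446 ,  0.38020533, -1.21828342]), 'moment': array([-0.06945698, -0.03476688, -0.01072986]), 'gripper_force': 0.0, 'width': 0.08554195252226163}
```

View pics/top0.png

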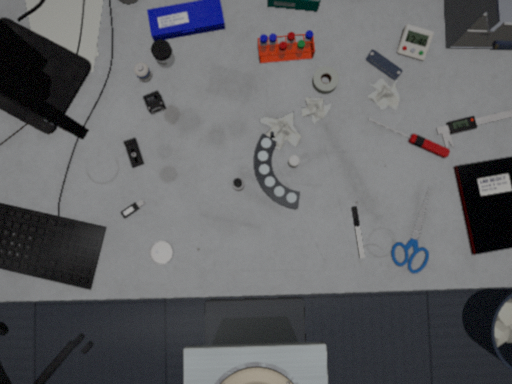

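View pics/side0.png

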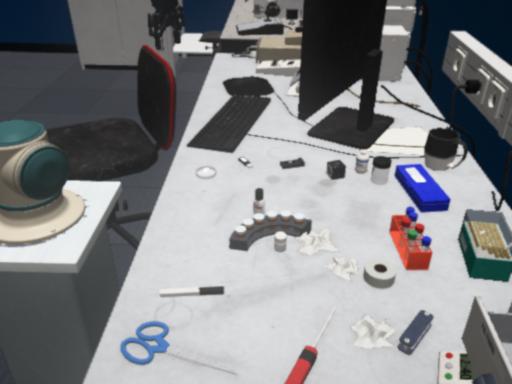

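The top view shows the tray at about (275,172), the caps running from (266,142) to (292,197), the jar at (294,160) and the bottle at (238,184). In the side view the tray is at (270,230). I'll enlarge the tray in both.

```bash
python3 - <<'E'
import cv2,numpy as np
a=cv2.imread("pics/top0.png")[120:220,215:315]; b=cv2.imread("pics/side0.png")[180:260,215:325]
a=cv2.resize(a,(600,600),interpolation=cv2.INTER_CUBIC);cv2.imwrite("pics/topc.png",a)
cv2.imwrite("pics/sidec.png",cv2.resize(b,(770,560),interpolation=cv2.INTER_CUBIC))
E
```

```text
(no output)
```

View pics/topc.png

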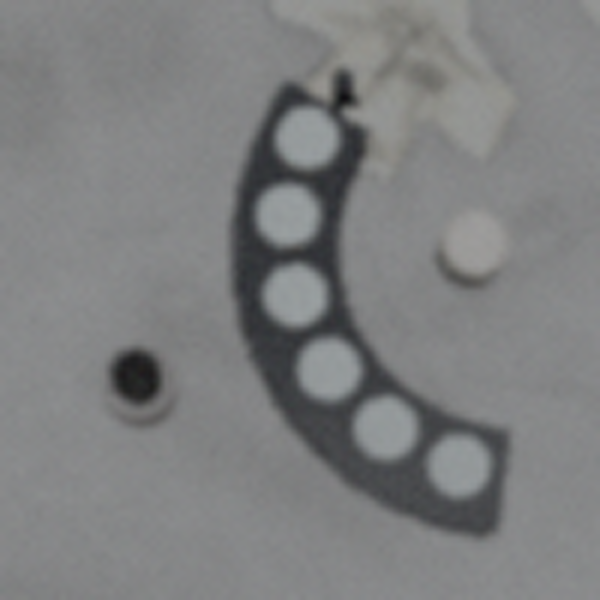

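View pics/sidec.png

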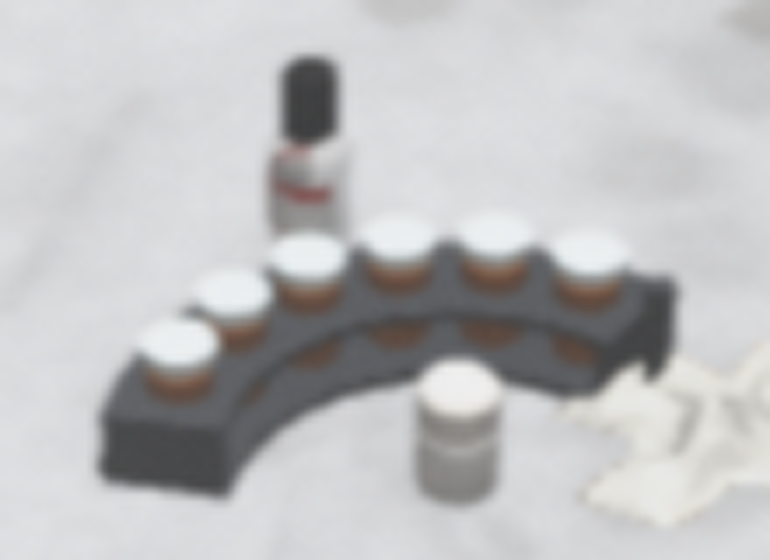

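The pin is the dark spot at crop (345,88), beside the upper cap. That makes cap 1 the top one at crop (308,138) and cap 6 the lower right one at crop (460,466). In the side crop the near end is plain. Next I'll fit the tray pose.

```bash
cat > h.py <<'E'
import cv2,numpy as np
from rig import manip,eyes
from scipy.optimize import least_squares
from scipy.spatial.transform import Rotation as R
def proj(n,P):
    c=eyes.camera_info(n); M=R.from_quat(np.roll(c["orientation"],-1)).as_matrix().T
    K=np.array([[c["fx"],0,c["cx"]],[0,c["fy"],c["cy"]],[0,0,1]])
    return cv2.projectPoints(np.float64(P),cv2.Rodrigues(M)[0],-M@c["eye"],K,c["dist"])[0][:,0]
th=(np.arange(6)-2.5)*2*np.arcsin(15/90)
row=np.c_[-.075+.09*np.cos(th),.09*np.sin(th)]
def caps(p,z):
    c,s=np.cos(p[2]),np.sin(p[2])
    return np.c_[row@np.array([[c,s],[-s,c]])+p[:2],np.full(6,z)]
def cent(img,g,r):
    out=[]
    I=img.astype(int).min(2)
    for x,y in g:
        x0,y0=int(x)-r,int(y)-r
        w=I[y0:y0+2*r+1,x0:x0+2*r+1]; t=(w.max()+np.percentile(w,10))/2
        n,l,st,ce=cv2.connectedComponentsWithStats((w>t).astype(np.uint8))
        k=l[r,r]; out.append(ce[k]+[x0,y0])
    return np.array(out)
E
python3 - <<'E'
from h import *
T=np.array([[308,138],[288,215],[295,295],[328,370],[386,428],[460,466]])/6+[215,120]-.42
S=np.array([[589,254],[495,235],[398,241],[309,257],[231,293],[178,342]])/7+[215,180]-.43
Tc=cent(cv2.imread("pics/top0.png"),T+.5,6)
print(np.round(Tc-T,2).tolist())
ft=lambda p:(proj("top",caps(p,.0445))-T).ravel()
fs=lambda p:(proj("side",caps(p,.0455))-S).ravel()
for f in(ft,fs,lambda p:np.r_[ft(p),fs(p)]):
    s=least_squares(f,[.42,-.03,np.pi/2]); print(s.x,np.abs(s.fun).max()); print(caps(s.x,.0486).round(4).tolist())
p=s.x
print("res top",np.round(ft(p),1),"side",np.round(fs(p),1))
# jar, bottle
for q,z in(((472,247),.037),((137,375),.067)):
    u=np.array(q)/6+[215,120]-.42
    print(least_squares(lambda v:(proj("top",[[*v,z]])-u).ravel(),[.4,0]).x)
E
```

```text
[[-0.14, -0.04], [-0.05, 0.03], [0.04, 0.0], [0.16, -0.05], [-0.04, -0.0], [-0.04, 0.02]]
[ 0.53014376 -0.04980993  1.96810917] 0.20494524691719107
[[0.5975, -0.0375, 0.0486], [0.5686, -0.0295, 0.0486], [0.5387, -0.0313, 0.0486], [0.511, -0.0429, 0.0486], [0.4887, -0.063, 0.0486], [0.4742, -0.0893, 0.0486]]
[ 0.53409032 -0.0575967   1.97100164] 0.5171524330069133
[[0.6014, -0.0451, 0.0486], [0.5725, -0.0371, 0.0486], [0.5426, -0.0391, 0.0486], [0.5149, -0.0508, 0.0486], [0.4927, -0.0709, 0.0486], [0.4783, -0.0972, 0.0486]]
[ 0.53216998 -0.05183875  1.96848297] 2.04437375523716
[[0.5995, -0.0395, 0.0486], [0.5706, -0.0315, 0.0486], [0.5407, -0.0334, 0.0486], [0.513, -0.045, 0.0486], [0.4907, -0.065, 0.0486], [0.4762, -0.0913, 0.0486]]
res top [ 0.8 -1.1  0.9 -0.9  0.9 -0.9  1.1 -1.   0.9 -0.8  0.8 -0.9] side [-0.7 -1.6 -0.8 -1.3 -0.8 -2.  -1.  -1.6 -0.8 -1.6 -0.9 -1.4]
[ 0.55612636 -0.09748616]
[0.50817274 0.02665501]
```

```bash
cat >> h.py <<'E'
def shifts(W):
    s=manip.get_state(); M=R.from_quat(np.roll(s["ee_rot"],-1))
    print("at",s["clock"],s["position"].round(4),"F",s["contact_force"].round(1),"w",round(s["width"],4),"tool x,y in world",M.as_matrix()[:,:2].T.round(3).tolist())
    print(M.inv().apply(np.array(W)-s["position"]).round(4).tolist())
E
python3 -c "
from h import *
shifts([[.5975,-.0375,.14]])"
```

```text
at 0.1 [0.2246 0.5288 0.2492] F [-0.2  0.4 -1.2] w 0.0855 tool x,y in world [[-0.92, 0.391, 0.0], [0.391, 0.92, -0.002]]
[[-0.5647, -0.3752, 0.1097]]
```

>>> servo_tool(series="-0.037 -0.025 0.007 0 0 0 1; -0.074 -0.049 0.014 0 0 0 1; -0.111 -0.074 0.021 0 0 0 1; -0.148 -0.098 0.028 0 0 0 1; -0.185 -0.123 0.035 0 0 0 1", squeeze=20)

```text
clock: 0.6
position: [0.3475, 0.3421, 0.2145]
ee_rot: [-0.0, 0.199, 0.98, -0.0]
contact_force: [0.4, 1.2, 0.1]
width: 0.0126
gripper_force: 0.0
```

>>> servo_tool(series="-0.037 -0.025 0.007 0 0 0 1; -0.074 -0.049 0.014 0 0 0 1; -0.111 -0.074 0.021 0 0 0 1; -0.148 -0.098 0.028 0 0 0 1; -0.185 -0.123 0.035 0 0 0 1")

```text
clock: 1.1
position: [0.4698, 0.1565, 0.1795]
ee_rot: [-0.0, 0.2, 0.98, 0.0]
contact_force: [0.4, 1.3, -0.3]
width: 0.0004
gripper_force: 0.0
```

>>> servo_tool(series="-0.037 -0.025 0.007 0 0 0 1; -0.074 -0.049 0.014 0 0 0 1; -0.111 -0.074 0.021 0 0 0 1; -0.148 -0.098 0.028 0 0 0 1; -0.185 -0.123 0.035 0 0 0 1")

```text
clock: 1.6
position: [0.5919, -0.029, 0.1443]
ee_rot: [-0.0, 0.2, 0.98, 0.0]
contact_force: [-0.1, -0.0, 1.1]
width: 0.0001
gripper_force: 0.0
```

>>> servo_tool(series="-0.01 -0.006 0.003 0 0 0 1; -0.01 -0.006 0.003 0 0 0 1; -0.01 -0.006 0.003 0 0 0 1")

```text
clock: 1.9
position: [0.5971, -0.036, 0.1416]
ee_rot: [-0.001, 0.2, 0.98, 0.0]
contact_force: [-1.4, 0.8, -0.3]
width: 0.0002
gripper_force: 0.0
```

```bash
python3 -c "
from h import *
shifts([[.5975,-.0375,.14]])
a=eyes.get_image('top')[:,:,::-1];b=eyes.get_image('side')[:,:,::-1]
P=manip.get_state()['position']-[0,0,.019]
cv2.imwrite('pics/t1.png',a);cv2.imwrite('pics/s1.png',b)
print(proj('top',[P]),proj('side',[P]))
c=[cv2.resize(a[90:240,195:345],(400,400),interpolation=cv2.INTER_CUBIC),cv2.resize(b[130:280,200:350],(400,400),interpolation=cv2.INTER_CUBIC)]
cv2.imwrite('pics/c1.png',np.hstack(c))"
```

```text
at 1.9 [ 0.5971 -0.036   0.1416] F [-1.4  0.8 -0.3] w 0.0002 tool x,y in world [[-0.92, 0.391, 0.002], [0.391, 0.92, 0.0]]
[[-0.0009, -0.0013, 0.0016]]
[[265.67635872 134.91815597]] [[298.59596065 182.26632119]]
```

View pics/c1.png

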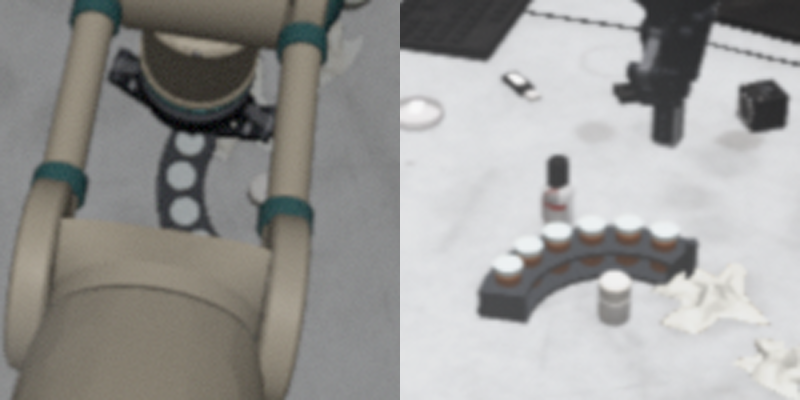

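The tip is at about px (300.3,182.5) in the side view; the calibration predicted (298.6,182.3). That small offset brings the side fit in x close to the top fit. I'll go lower for a direct comparison.

>>> servo_tool(series="-0.002 -0.0035 0.03 0 0 0 1; -0.002 -0.0035 0.05 0 0 0 1; -0.002 -0.0035 0.064 0 0 0 1; -0.002 -0.0035 0.064 0 0 0 1; -0.002 -0.0035 0.064 0 0 0 1")

```text
clock: 2.5
position: [0.5985, -0.0398, 0.0787]
ee_rot: [0.0, 0.199, 0.98, 0.0]
contact_force: [-0.4, 0.3, 0.7]
width: 0.0001
gripper_force: 0.0
```

```bash
python3 -c "
from h import *
shifts([[.5975,-.040,.077]])
b=eyes.get_image('side')[:,:,::-1]
P=manip.get_state()['position']-[0,0,.019]
cv2.imwrite('pics/s2.png',b)
print(((proj('side',[P])-[260,160]+.5)*10-.5))
cv2.imwrite('pics/c2.png',cv2.resize(b[160:220,260:330],(700,600),interpolation=cv2.INTER_CUBIC))"
```

```text
at 2.5 [ 0.5985 -0.0398  0.0787] F [-0.4  0.3  0.7] w 0.0001 tool x,y in world [[-0.921, 0.39, -0.0], [0.39, 0.921, 0.0]]
[[0.0008, -0.0006, 0.0017]]
[[385.63593581 492.31411361]]
```

View pics/c2.png

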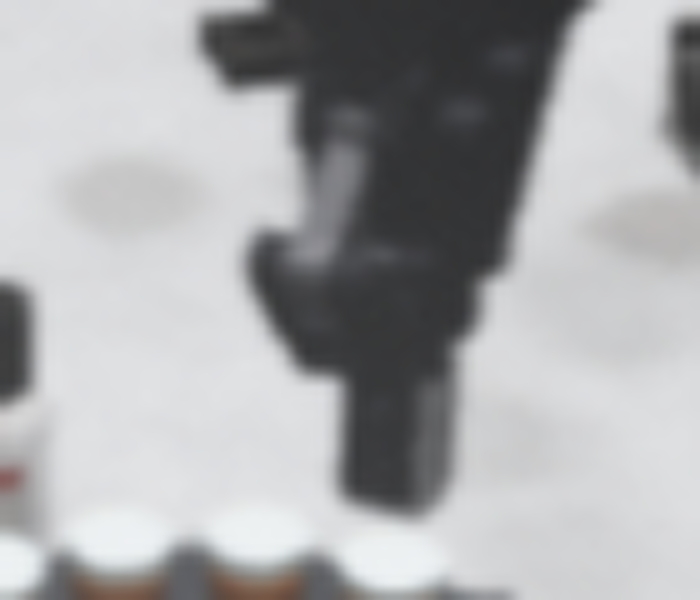

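The fingertips are centred over cap 1. In the crop the tip face is at (394,488) and the cap rim centre at about (394,553), which puts cap 1 at about (0.598,-0.040). I'll press down gently.

>>> servo_tool(series="0 0 0.006 0 0 0 1; 0 0 0.009 0 0 0 1; 0 0 0.011 0 0 0 1; 0 0 0.011 0 0 0 1; 0 0 0.011 0 0 0 1")

```text
clock: 3.05
position: [0.5987, -0.0409, 0.0669]
ee_rot: [-0.0, 0.2, 0.98, 0.0]
contact_force: [0.1, -0.3, 0.9]
width: -0.0
gripper_force: 0.0
```

>>> servo_tool(series="0 0 0.0005 0 0 0 1; 0 0 0.001 0 0 0 1; 0 0 0.0015 0 0 0 1; 0 0 0.002 0 0 0 1; 0 0 0.002 0 0 0 1")

```text
clock: 3.55
position: [0.5989, -0.0409, 0.0652]
ee_rot: [0.0, 0.2, 0.98, 0.0]
contact_force: [-0.4, 0.0, 2.0]
width: -0.0003
gripper_force: 0.9
```

>>> servo_tool(series="0 0 0.0005 0 0 0 1; 0 0 0.001 0 0 0 1; 0 0 0.0015 0 0 0 1; 0 0 0.0015 0 0 0 1")

```text
clock: 3.95
position: [0.5989, -0.0409, 0.0635]
ee_rot: [0.0, 0.2, 0.98, 0.0]
contact_force: [0.6, -0.8, 1.0]
width: -0.0001
gripper_force: 0.7
```

>>> servo_tool(series="0 0 0.0005 0 0 0 1; 0 0 0.001 0 0 0 1; 0 0 0.001 0 0 0 1")

```text
clock: 4.25
position: [0.5989, -0.0409, 0.0631]
ee_rot: [0.0, 0.2, 0.98, 0.0]
contact_force: [0.4, -1.1, 4.5]
width: 0.0001
gripper_force: 2.6
```

Cap 1 is home: it stops firm at TCP z ≈ 0.0631 with 4.5 N. Now I'll work out the stroke increments.

```bash
cat >> h.py <<'E'
def pts():
    t=np.r_[th[0]+np.arange(0,11)*(th[1]-th[0])/2,th[5]+.09]
    c,s=np.cos(1.968),np.sin(1.968); r=np.c_[-.075+.09*np.cos(t),.09*np.sin(t)]
    return np.c_[r@np.array([[c,s],[-s,c]])+[.5309,-.0520],np.full(12,.0631)]
E
python3 -c "
from h import *
P=pts();print(P.round(4).tolist());shifts(P)"
```

```text
[[0.5983, -0.0397, 0.0631], [0.5841, -0.0345, 0.0631], [0.5694, -0.0317, 0.0631], [0.5543, -0.0313, 0.0631], [0.5394, -0.0335, 0.0631], [0.5251, -0.0382, 0.0631], [0.5118, -0.0451, 0.0631], [0.4998, -0.0542, 0.0631], [0.4894, -0.0652, 0.0631], [0.4811, -0.0777, 0.0631], [0.475, -0.0915, 0.0631], [0.4726, -0.0992, 0.0631]]
at 4.25 [ 0.5989 -0.0409  0.0631] F [ 0.4 -1.1  4.5] w 0.0001 tool x,y in world [[-0.92, 0.391, -0.001], [0.391, 0.92, 0.0]]
[[0.0011, 0.0008, 0.0], [0.0161, 0.0001, 0.0], [0.0308, -0.0031, 0.0], [0.0448, -0.0086, 0.0], [0.0577, -0.0165, -0.0], [0.069, -0.0264, -0.0], [0.0786, -0.038, -0.0], [0.0861, -0.051, -0.0], [0.0913, -0.0652, -0.0], [0.0941, -0.08, -0.0], [0.0943, -0.095, -0.0], [0.0934, -0.1031, -0.0]]
```

Travel to cap 2 along tool x, at 3 mm per row.

>>> servo_tool(series="0.003 0 0 0 0 0 1; 0.006 0 0 0 0 0 1; 0.009 0 0 0 0 0 1; 0.0125 0 0 0 0 0 1; 0.016 0 0 0 0 0 1")

```text
clock: 4.75
position: [0.584, -0.0345, 0.0624]
ee_rot: [0.0, 0.2, 0.98, 0.0]
contact_force: [3.8, -2.1, 2.6]
width: -0.0002
gripper_force: 1.8
```

>>> servo_tool(series="0.003 -0.0006 0 0 0 0 1; 0.006 -0.0012 0 0 0 0 1; 0.009 -0.002 0 0 0 0 1; 0.012 -0.0026 0 0 0 0 1; 0.015 -0.0032 0 0 0 0 1")

```text
clock: 5.25
position: [0.5694, -0.0316, 0.0631]
ee_rot: [0.001, 0.2, 0.98, 0.0]
contact_force: [3.1, -1.3, 5.5]
width: 0.0001
gripper_force: 2.6
```

>>> servo_tool(series="0.003 -0.0009 0 0 0 0 1; 0.006 -0.002 0 0 0 0 1; 0.0085 -0.003 0 0 0 0 1; 0.0113 -0.0042 0 0 0 0 1; 0.014 -0.0055 0 0 0 0 1")

```text
clock: 5.75
position: [0.5536, -0.0312, 0.0623]
ee_rot: [-0.0, 0.2, 0.98, 0.0]
contact_force: [3.0, 0.2, 2.0]
width: 0.0001
gripper_force: 1.7
```

>>> servo_tool(series="0.0027 -0.0014 0 0 0 0 1; 0.0053 -0.003 0 0 0 0 1; 0.008 -0.0046 0 0 0 0 1; 0.0105 -0.0062 0 0 0 0 1; 0.0129 -0.0079 0 0 0 0 1")

```text
clock: 6.25
position: [0.5395, -0.0333, 0.0631]
ee_rot: [0.001, 0.2, 0.98, 0.0]
contact_force: [3.2, 0.2, 5.0]
width: -0.0004
gripper_force: 2.8
```

```bash
python3 -c "
from h import *
shifts(pts())
b=eyes.get_image('side')[:,:,::-1]
cv2.imwrite('pics/s3.png',b);a=cv2.imread('pics/side0.png')
cv2.imwrite('pics/c3.png',np.vstack([cv2.resize(i[185:255,210:340],(555,299),interpolation=cv2.INTER_CUBIC) for i in(a,b)]))"
```

```text
at 6.25 [ 0.5395 -0.0333  0.0631] F [3.2 0.2 5. ] w -0.0004 tool x,y in world [[-0.92, 0.391, -0.001], [0.391, 0.92, 0.001]]
[[-0.0566, 0.0171, 0.0001], [-0.0416, 0.0164, 0.0001], [-0.0269, 0.0132, 0.0], [-0.0129, 0.0076, 0.0], [-0.0, -0.0002, -0.0], [0.0113, -0.0101, -0.0001], [0.0209, -0.0218, -0.0001], [0.0283, -0.0348, -0.0001], [0.0335, -0.0489, -0.0001], [0.0363, -0.0637, -0.0002], [0.0366, -0.0788, -0.0002], [0.0357, -0.0868, -0.0002]]
```

View pics/c3.png

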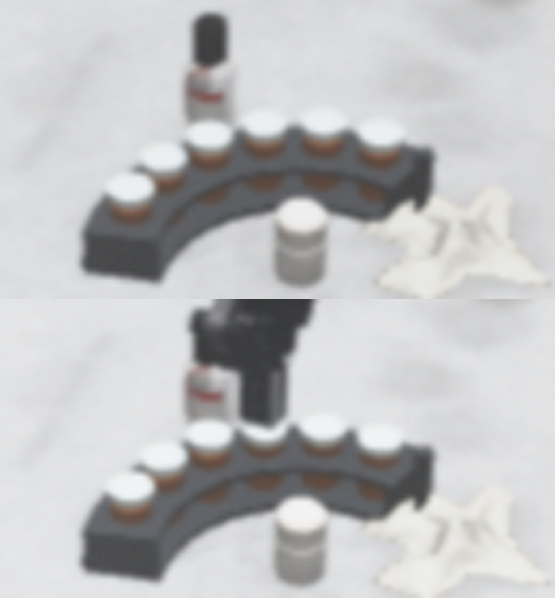

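Caps 1 to 3 are down. The tray outline is unchanged, with its left corner at (85,270) in the upper half and (85,570) in the lower. Continuing.

>>> servo_tool(series="0.0024 -0.0018 0 0 0 0 1; 0.0047 -0.0037 0 0 0 0 1; 0.007 -0.0057 0 0 0 0 1; 0.0092 -0.0078 0 0 0 0 1; 0.0113 -0.01 0 0 0 0 1")

```text
clock: 6.8
position: [0.5239, -0.0378, 0.0622]
ee_rot: [-0.001, 0.2, 0.98, 0.001]
contact_force: [1.1, 2.3, 2.2]
width: 0.0002
gripper_force: 1.7
```

>>> servo_tool(series="0.002 -0.0022 0 0 0 0 1; 0.004 -0.0045 0 0 0 0 1; 0.006 -0.0068 0 0 0 0 1; 0.0078 -0.0092 0 0 0 0 1; 0.0096 -0.0117 0 0 0 0 1")

```text
clock: 7.3
position: [0.5118, -0.0452, 0.0631]
ee_rot: [0.001, 0.2, 0.98, 0.0]
contact_force: [2.7, 1.6, 5.4]
width: 0.0003
gripper_force: 3.1
```

>>> servo_tool(series="0.0016 -0.0025 0 0 0 0 1; 0.0032 -0.005 0 0 0 0 1; 0.0047 -0.0076 0 0 0 0 1; 0.0061 -0.0103 0 0 0 0 1; 0.0074 -0.013 0 0 0 0 1")

```text
clock: 7.8
position: [0.4985, -0.0539, 0.0621]
ee_rot: [-0.001, 0.2, 0.98, 0.001]
contact_force: [2.1, 3.5, 2.3]
width: 0.0001
gripper_force: 1.7
```

>>> servo_tool(series="0.0012 -0.0028 0 0 0 0 1; 0.0023 -0.0056 0 0 0 0 1; 0.0034 -0.0084 0 0 0 0 1; 0.0043 -0.0112 0 0 0 0 1; 0.0052 -0.0141 0 0 0 0 1")

```text
clock: 8.3
position: [0.4897, -0.0656, 0.0631]
ee_rot: [0.001, 0.2, 0.98, 0.0]
contact_force: [2.7, 1.6, 5.7]
width: 0.0003
gripper_force: 2.7
```

```bash
python3 -c "
from h import *
shifts(pts()[8:])"
```

```text
at 8.3 [ 0.4897 -0.0656  0.0631] F [2.7 1.6 5.7] w 0.0003 tool x,y in world [[-0.92, 0.391, -0.002], [0.391, 0.92, 0.001]]
[[0.0004, 0.0003, -0.0], [0.0032, -0.0145, -0.0], [0.0034, -0.0296, -0.0], [0.0025, -0.0376, -0.0]]
```

>>> servo_tool(series="0.0008 -0.0028 0 0 0 0 1; 0.0015 -0.0056 0 0 0 0 1; 0.0021 -0.0085 0 0 0 0 1; 0.0027 -0.0115 0 0 0 0 1; 0.0032 -0.0145 0 0 0 0 1")

```text
clock: 8.8
position: [0.48, -0.077, 0.0623]
ee_rot: [-0.0, 0.2, 0.98, 0.001]
contact_force: [2.3, 4.2, 1.4]
width: 0.0001
gripper_force: 1.9
```

>>> servo_tool(series="0.0002 -0.003 0 0 0 0 1; 0.0003 -0.006 0 0 0 0 1; 0.0003 -0.009 0 0 0 0 1; 0.0003 -0.012 0 0 0 0 1; 0.0002 -0.0151 0 0 0 0 1")

```text
clock: 9.3
position: [0.4748, -0.0915, 0.0631]
ee_rot: [0.001, 0.2, 0.98, 0.0]
contact_force: [2.1, 3.8, 5.5]
width: -0.0
gripper_force: 2.6
```

>>> servo_tool(series="0 -0.002 0 0 0 0 1; -0.0002 -0.004 0 0 0 0 1; -0.0002 -0.004 0 0 0 0 1")

```text
clock: 9.6
position: [0.4732, -0.0956, 0.0629]
ee_rot: [0.0, 0.2, 0.98, -0.0]
contact_force: [1.2, 1.7, 5.1]
width: -0.0
gripper_force: 2.7
```

All six stopped at the same height, about 0.0631. I'll lift clear and look.

>>> servo_tool(series="0 0 -0.01 0 0 0 1; 0 0 -0.03 0 0 0 1; 0 0 -0.06 0 0 0 1; 0 0 -0.1 0 0 0 1; 0 0 -0.14 0 0 0 1")

```text
clock: 10.1
position: [0.4717, -0.0953, 0.2036]
ee_rot: [-0.001, 0.199, 0.98, -0.001]
contact_force: [1.0, -1.2, -0.6]
width: -0.0001
gripper_force: 0.0
```

>>> servo_tool(series="0.03 0.04 0 0 0 0 1; 0.06 0.07 0 0 0 0 1; 0.09 0.1 0 0 0 0 1; 0.1 0.14 0 0 0 0 1; 0.1 0.18 0 0 0 0 1")

```text
clock: 10.6
position: [0.449, 0.1106, 0.2029]
ee_rot: [-0.001, 0.199, 0.98, -0.001]
contact_force: [1.4, -1.0, 0.5]
width: -0.0003
gripper_force: 0.0
```

>>> servo_tool(series="0 0.04 0 0 0 0 1; 0 0.08 0 0 0 0 1; 0 0.08 0 0 0 0 1; 0 0.08 0 0 0 0 1; 0 0.08 0 0 0 0 1")

```text
clock: 11.1
position: [0.4816, 0.1822, 0.2022]
ee_rot: [-0.001, 0.2, 0.98, -0.001]
contact_force: [-0.9, -0.5, 0.3]
width: -0.0002
gripper_force: 0.0
```

```bash
python3 -c "
from h import *
b=eyes.get_image('side')[:,:,::-1];t=eyes.get_image('top')[:,:,::-1]
a=cv2.imread('pics/side0.png');print(manip.get_state()['contact_force'])
z=lambda i,w:cv2.resize(i,w,interpolation=cv2.INTER_CUBIC)
L=np.vstack([z(i[185:255,210:340],(500,269)) for i in(a,b)])
T=np.vstack([z(i[120:220,215:315],(269,269)) for i in(cv2.imread('pics/top0.png'),t)])
cv2.imwrite('pics/c4.png',np.hstack([L,T]))"
```

```text
[ 0.24621523 -0.53982396 -0.12386168]
```

View pics/c4.png

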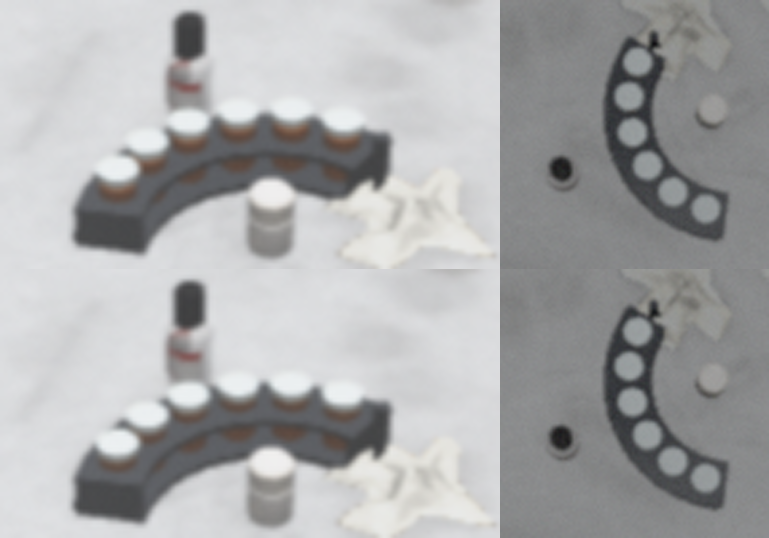

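All six caps sit lower and even. The tray, jar and bottle look unmoved, with the tray corner at (78,245) before and (78,515) after, which is the same spot in each half.

```bash
python3 -c "
from rig import manip
print(manip.sign_off())"
```

```text
the job is handed in; nothing more can be done
None
```

I pressed all six caps home in one stroke from the pin end to the plain end, moved the arm clear and handed the job in; before/after pictures show the tray, jar and bottle where they were, and the arm never went near the dish or marker.

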